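# Click the lid of a sharps bin shut all round

## Robot

A 6-joint arm with a two-finger parallel gripper is mounted at the origin on the work surface. World frame = base frame: x ahead of the robot, y to its left, z up, the work surface at z = 0. Lengths are in m, angles in rad, forces in N, time in s.
With the tool pointing down it reaches from about 0.275 to 0.825 m from the base axis. Payload 5.2 kg.
Tool frame: the origin (TCP) lies on the front face of the gripper's body, between the roots of the fingers; the fingertips stand tips_ahead ahead of it and the grasp point (between the pads) lies 65 mm ahead of it (tips_ahead is the distance from the TCP to the fingertips, in m); z points along the fingers, y is the direction in which the jaws open and shut (so a half turn about z gives the same grasp; the last joint's range is limited). The gripper opens to 93 mm and grips with 3 to 60 N. Pads are 15 mm wide; open, the fingers measure 128 mm over their backs; the gripper's body (75 mm by 188 mm) begins 65 mm behind the grasp point.
Start: joints at [0.969, 0.259, 1.535, -0, 1.348, -0.203], TCP at [0.214, 0.507, 0.303] pointing down, gripper open.
Joint ranges: [-3.14, 3.14], [-0.91, 2.08], [0.19, 2.58], [-1.22, 4.36], [0.22, 2.71], [-3.12, 3.12]. Speed limits (rad/s): [2.57, 2.57, 3.14, 3.14, 3.14, 3.14].

## Interface

Orientations are given as a rotation vector (axis times angle).
In Python, from bench import * gives the robot as it stands.
- The arm moves only by the tool step_arm, never from a script. Its argument "deltas" is a list of rows, each a list of 7 numbers: the turn, a rotation vector about the tool's x, y, z in rad, then the shift along the tool's x, y, z in mm, then the opening, from 0 (shut) to 1 (fully open). A call has exactly 8 rows; each row shifts and turns the commanded pose from where the row before left it, along the tool's axes as they then stand; what a row does not reach is not made up. A row lasts 1/8 s, in which the tool goes at most 62.5 mm and 10.7 degrees, less where a joint would pass 70% of its speed; a pose out of reach is approached as far as the arm can. A call is refused whole if a number of a shift passes 62.5 or a number of a turn 0.188, either way. A call with a gripper value outside its range is refused whole. The fingers move at their own pace and stop on an object; the grip force is fixed at half the most. Time passes only in rows, so rows that do not move let the fingers close, or fill a call up. It gives the time, the measured TCP pose, the force and the opening at its end, in the units of the state.
- get_obs(): the state, without advancing time (a new reading comes with each control period).
- get_image(name): name is "scene" or "top"; returns a dict with "frame" (420x560x3 uint8, red, green, blue), "depth" (420x560 float32, m along the optical axis (not along the pixel's ray), 0 where there is no reading), "fovy" (degrees; the focal length in pixels is half the picture's height over the tangent of half this angle, whatever the lens; pixels are square), "cx", "cy" (the principal point, pixels), "k1" (the pictures are not rectified: a ray, as slopes to the right and down, at radius r is drawn at 1 + k1 r^2 times it, then the intrinsics apply), "view" (4x4, takes a point from world to camera coordinates). Camera axes: x right, y up, looking along -z (the intrinsics and any distortion apply to the point x, -y, -z); pixel columns grow to the right and rows downward; lengths in m; the calibration is good to about 2 mm. A picture is of the moment at which its call begins.
- close_job(): hands the job in, once; it reports no verdict.
The state is a dict: "clock": time; "q": joint angles; "joint_vel": joint speeds; "tau": joint torques, N m; "tcp_pos": TCP position; "tcp_rot": TCP orientation; "contact_force": force on the tool from outside, world axes, zero at the start; "ft_torque": the same for the moment, N m; "grip_width": finger opening in m.
Only numpy, scipy, OpenCV 4.12 (cv2) and the standard library are available. Lean on these libraries where they do the work, as an engineer would, in place of code of your own. Each camera call takes 0.05 s, during which the arm holds its last target. There are 200 camera calls.

## Task

The lid of the yellow sharps bin is not yet clipped on all round: press down round its rim, section by section, until all four sections have snapped fully shut, level with the lid's corners. Only press: the bin must not be lifted, tipped or shoved out of its place, and the bottle, jar and carton around it stay where they stand.

Things in the scene. Friction and masses are not known exactly. Their poses are not given: they have to be found in the camera images.
- bin: Yellow sharps bin with a white lid, loose on the table, about 0.6 kg: body 124 (x) x 164 (y) mm, lid 144 x 184 mm. Origin: centre of the underside, z up. The lid's rim is four straight sections, one along each side, between four fixed corner blocks whose tops are 140 mm above the origin. Inside the rim is a recessed deck, 134 mm high, with a fixed chute cover (44 x 60 mm, 150 mm high) in the middle.
- rim_near_top (a point): Centre of the top face of the rim section along the bin's -x side (at the bin's own -x axis, 63 mm from the middle). The section is 144 mm long along the side, 18 mm wide, and slides straight down. The point moves with it: 148 mm above the bin's origin when up, 140 mm (level with the corners) when shut.
- rim_near (a joint): Travel of that section, in m: 0 standing up unclipped, 0.008 snapped shut. It takes about 6 to 8 N to start it, less and less after that; past about 0.0045 it snaps down by itself and stays, short of that it springs back up.
- rim_far_top (a point): Centre of the top face of the rim section along the bin's +x side (at the bin's own +x axis, 63 mm from the middle). The section is 144 mm long along the side, 18 mm wide, and slides straight down. The point moves with it: 148 mm above the bin's origin when up, 140 mm (level with the corners) when shut.
- rim_far (a joint): Travel of that section, in m: 0 standing up unclipped, 0.008 snapped shut. It takes about 6 to 8 N to start it, less and less after that; past about 0.0045 it snaps down by itself and stays, short of that it springs back up.
- rim_left_top (a point): Centre of the top face of the rim section along the bin's +y side (at the bin's own +y axis, 83 mm from the middle). The section is 104 mm long along the side, 18 mm wide, and slides straight down. The point moves with it: 148 mm above the bin's origin when up, 140 mm (level with the corners) when shut.
- rim_left (a joint): Travel of that section, in m: 0 standing up unclipped, 0.008 snapped shut. It takes about 6 to 8 N to start it, less and less after that; past about 0.0045 it snaps down by itself and stays, short of that it springs back up. This section may be shut already at the start.
- rim_right_top (a point): Centre of the top face of the rim section along the bin's -y side (at the bin's own -y axis, 83 mm from the middle). The section is 104 mm long along the side, 18 mm wide, and slides straight down. The point moves with it: 148 mm above the bin's origin when up, 140 mm (level with the corners) when shut.
- rim_right (a joint): Travel of that section, in m: 0 standing up unclipped, 0.008 snapped shut. It takes about 6 to 8 N to start it, less and less after that; past about 0.0045 it snaps down by itself and stays, short of that it springs back up.
- spray: Bystander: blue spray bottle, 72 mm across, 156 mm high, about 0.2 m from the bin's middle on its +y side. Origin: centre of the underside.
- jar: Bystander: lidded glass jar, 60 mm across, 85 mm high, about 0.2 m from the bin's middle on its -y side. Origin: centre of the underside.
- carton: Bystander: white carton of syringes, 60 x 140 x 40 mm high, about 0.2 m from the bin's middle on its +x side. Origin: centre of the underside.

How it is judged:
At the end, for the whole second after the job is handed in: All four rim sections are shut (travel over 6.8 of 8 mm); the bin stands upright and at rest on the table within 30 mm of where it was, the bottle, jar and carton upright within 20 mm of where they were (value of joint each of rim_near, rim_far, rim_left, rim_right above 0.0068 m and distance of bin from where it was at the start of the episode below 0.03 m and height (world z) of bin below 0.006 m and angle between bin's own z axis and vertical below 0.05 rad and linear speed of bin below 0.02 m/s and distance of each of spray, jar, carton from where it was at the start of the episode below 0.02 m and angle between each of spray, jar, carton's own z axis and vertical below 0.1 rad); the robot touches nothing.
It fails at once if the bin is lifted off the table (height (world z) of bin above 0.01 m).
It fails at once if the bin is tipped (angle between bin's own z axis and vertical above 0.12 rad).
It fails at once if the bin is shoved more than 30 mm (distance of bin from where it was at the start of the episode above 0.03 m).
It fails at once if a bystander is moved more than 20 mm, lifted or knocked over (distance of any of spray, jar, carton from where it was at the start of the episode above 0.02 m or angle between any of spray, jar, carton's own z axis and vertical above 0.25 rad).
It also fails if it takes over 51 s, if anything falls off the work surface, if the arm or the gripper's body presses on something with over 40 N, if the wrist force passes 120 N, or if a joint passes its speed limit or range.

## Working session

There is one attempt and no reset: what is moved stays moved. The work goes in short steps, Python scripts to look and compute and a tool call to move; the robot and the scene stay as the last step left them, time stands still between calls to the robot, and variables do not carry over. Pictures are saved under pics/ and viewed, about 8 in all and at most 12, crops included, and the job is handed in when it is done.

Besides the shell and the picture viewer there is one more tool, called after "Call:" as name([rows], argument=value, ...), one row to a line, values as JSON. step_arm: Moves the arm, as the interface text tells. Its arguments: {"type":"object","properties":{"deltas":{"type":"array","items":{"type":"array","items":{"type":"number"}}}},"required":["deltas"]}

```bash
mkdir -p pics; ls
cat > h.py <<'E'
from bench import *
import numpy as np, cv2
from scipy.spatial.transform import Rotation as R
def cloud(im):
    d=im["depth"]; h,w=d.shape; f=h/2/np.tan(np.radians(im["fovy"])/2)
    v,u=np.mgrid[:h,:w]; pts=np.stack([u.ravel(),v.ravel()],1).astype(float)[:,None]
    K=np.array([[f,0,im["cx"]],[0,f,im["cy"]],[0,0,1]])
    s=cv2.undistortPoints(pts,K,np.array([im["k1"],0,0,0,0.]))[:,0]
    z=d.ravel(); c=np.stack([s[:,0]*z,-s[:,1]*z,-z,np.ones_like(z)],1)
    return (c@np.linalg.inv(im["view"]).T)[:,:3].reshape(h,w,3)
def save(im,n): cv2.imwrite("pics/"+n,cv2.cvtColor(im["frame"],cv2.COLOR_RGB2BGR))
E
python3 - <<'E'
from h import *
o=get_obs(); print(o)
for n in("top","scene"):
    im=get_image(n); save(im,n+"0.png"); np.save(n+"0.npy",im,allow_pickle=True)
    print(n,{k:im[k] for k in("fovy","cx","cy","k1")}, np.linalg.inv(im["view"])[:3,3], (im["depth"]>0).mean())
E
```

```text
pics
{'clock': 0.0, 'q': array([ 9.69182002e-01,  2.59299146e-01,  1.53608114e+00, -2.21865296e-05,
        1.34798443e+00, -2.02802916e-01]), 'joint_vel': array([-2.81627797e-05, -9.24085065e-05,  1.23367987e-04,  2.96270476e-04,
        1.00027220e-03,  4.72939602e-04]), 'tau': array([ 1.06575135e-03, -4.37300384e+01, -2.84006953e+01,  7.19445432e-02,
        4.10343753e-02, -9.86504506e-05]), 'tcp_pos': array([0.21333331, 0.50650865, 0.30194195]), 'tcp_rot': array([-6.22166932e-01, -3.07868042e+00,  2.57416386e-03]), 'contact_force': array([-0.87366574,  0.27104313,  0.20468471]), 'ft_torque': array([ 0.01827375, -0.02138234,  0.06001865]), 'grip_width': 0.0928855122394249}
top {'fovy': 49.885512283459036, 'cx': 290.27315034834663, 'cy': 215.13357669897064, 'k1': 0.029007417458210526} [0.35452075 0.05333709 1.21045498] 0.9961777210884354
scene {'fovy': 52.89269139003545, 'cx': 281.2121507775281, 'cy': 215.0086295741964, 'k1': -0.03109857159353131} [0.79531861 0.25235041 0.94283749] 0.995969387755102
```

View pics/top0.png

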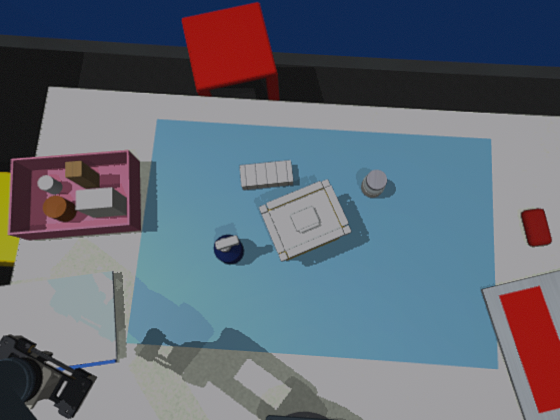

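View pics/scene0.png

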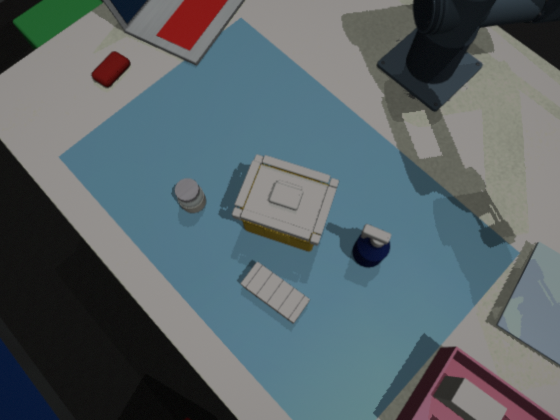

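Top view: the bin is at about (305,220), the spray bottle at (228,248), the jar at (375,183) and the carton at (267,174). Next I measure them from the depth.

```bash
cat >> h.py <<'E'
def binpose(P):
    # lid region: points between 0.125 and 0.16, the component nearest to the lid
    m=((P[...,2]>.125)&(P[...,2]<.165)).astype(np.uint8)
    n,l,s,c=cv2.connectedComponentsWithStats(m)
    best=None
    for i in range(1,n):
        q=P[l==i]
        if len(q)<800: continue
        r=cv2.minAreaRect((q[:,:2]*1000).astype(np.float32))
        if best is None or abs(max(r[1])-184)+abs(min(r[1])-144)<best[0]: best=(abs(max(r[1])-184)+abs(min(r[1])-144),r,l==i)
    return best
E
python3 - <<'E'
from h import *
for n in("top","scene"):
    im=np.load(n+"0.npy",allow_pickle=True).item(); P=cloud(im)
    b=binpose(P); print(n,b[0],b[1])
    (cx,cy),(w,h),a=b[1]; th=np.radians(a)+(0 if h>w else np.pi/2) # bin x = short side
    th=(th+np.pi/2)%np.pi-np.pi/2
    x=np.array([np.cos(th),np.sin(th)]);y=np.array([-x[1],x[0]])
    print("yaw",np.degrees(th),"centre",cx,cy)
    q=P[b[2]]; d=q[:,:2]*1000-[cx,cy]; L=np.stack([d@x,d@y],1)
    for k,(X,Y,hx,hy) in dict(near=(-63,0,5,45),far=(63,0,5,45),left=(0,83,35,5),right=(0,-83,35,5),chute=(0,0,18,25),deck=(-37,0,6,45)).items():
        s=(abs(L[:,0]-X)<hx)&(abs(L[:,1]-Y)<hy); print(k,s.sum(),np.median(q[s,2])*1000 if s.any() else 0)
    for sx in(-1,1):
        for sy in(-1,1):
            s=(abs(L[:,0]-sx*63)<6)&(abs(L[:,1]-sy*83)<6);print("corner",sx,sy,s.sum(),np.median(q[s,2])*1000)
    # others
    T=P.reshape(-1,3)*1000; D=T[:,:2]-[cx,cy]; A=np.stack([D@x,D@y],1)
    m=((P[...,2]>.02)&(P[...,2]<.2)&~b[2]).astype(np.uint8)
    N,l,s,c=cv2.connectedComponentsWithStats(m)
    for i in range(1,N):
        g=(l==i).ravel()
        if g.sum()>100 and np.hypot(*A[g].mean(0))<330: print("obj",g.sum(),A[g].min(0).round(),A[g].max(0).round(),"top",np.percentile(T[g,2],98).round())
E
```

```text
top 0.646026611328125 ((575.2347412109375, 37.43169403076172), (144.469482421875, 184.17654418945312), 26.706302642822266)
yaw 26.706302642822266 centre 575.2347412109375 37.43169403076172
near 159 147.99898915832554
far 144 148.05191650843963
left 118 139.61936789073326
right 114 148.44611517210683
chute 304 150.21919104028203
deck 181 133.9519982826709
corner -1 -1 24 140.66328117603865
corner -1 1 25 139.59656420902422
corner 1 -1 22 139.74454407091886
corner 1 1 25 139.62741599200479
obj 1199 [127. -38.] [221. 110.] top 45.0
obj 517 [   3. -245.] [  60. -188.] top 89.0
obj 705 [-17. 165.] [ 54. 238.] top 158.0
scene 1.1494598388671875 ((576.6964721679688, 36.5675048828125), (144.88522338867188, 183.7357635498047), 26.437437057495117)
yaw 26.437437057495117 centre 576.6964721679688 36.5675048828125
near 251 146.97390055599823
far 217 147.35934467453603
left 162 139.16472159049042
right 152 147.58298788127505
chute 417 149.29194837278283
deck 202 133.44273556085813
corner -1 -1 31 139.1841350559898
corner -1 1 30 139.19158543411424
corner 1 -1 32 139.17787416286674
corner 1 1 34 139.29870161630404
obj 762 [   7. -246.] [  65. -188.] top 87.0
obj 618 [ 50. -90.] [72. 90.] top 120.0
obj 1157 [  1. 165.] [ 53. 236.] top 157.0
obj 1904 [125. -39.] [222. 111.] top 43.0
```

Both views agree: the centre is about (576, 37) mm and the yaw 26.6°. Left is shut; near, far and right are up. I'll turn the tool y along the bin's y (+49.7° world yaw), shut the fingers and go above the near section, pressing slightly inboard at 61 mm to limit tipping.

```bash
cat >> h.py <<'E'
C=np.array([.576,.037]); YAW=np.radians(26.6)
bx=np.array([np.cos(YAW),np.sin(YAW)]); by=np.array([-bx[1],bx[0]])
def plan(lx,ly,z,final=None):
    o=get_obs(); r=R.from_rotvec(o["tcp_rot"])
    # desired: tool z down, tool y along bin y
    d=R.from_matrix(np.stack([np.r_[-bx,0],np.r_[by,0],[0,0,-1.]],1))
    p=np.r_[C+(lx*bx+ly*by)/1000,z/1000]
    print("t",o["clock"],"tcp",(o["tcp_pos"]*1000).round(1),"F",o["contact_force"].round(1),"w",o["grip_width"])
    print("turn",(r.inv()*d).as_rotvec().round(4),"shift now",(1000*r.inv().apply(p-o["tcp_pos"])).round(1),"after turn",(1000*d.inv().apply(p-o["tcp_pos"])).round(1))
E
python3 -c "
from h import *
plan(-61,0,270)"
```

```text
t 0.1 tcp [213.3 506.5 302. ] F [ 0.3  0.5 -0.4] w 0.09286896692264617
turn [-0.0014 -0.001  -0.8631] shift now [-476.9 -338.2   32.4] after turn [ -53.  -582.2   32. ]
```

Call:
step_arm([
  [0,0,-0.1726,0,0,0,0],
  [0,0,-0.1726,0,0,0,0],
  [0,0,-0.1726,0,0,0,0],
  [0,0,-0.1726,0,0,0,0],
  [0,0,-0.1726,0,0,0,0],
  [0,0,0,-5,-55,0,0],
  [0,0,0,-5,-55,0,0],
  [0,0,0,-5,-55,0,0],
])

```text
clock: 1.1
tcp_pos: [0.3012, 0.3646, 0.3024]
tcp_rot: [0.724, -3.057, 0.001]
contact_force: [0.5, 0.3, 0.1]
grip_width: 0.0176
```

Call:
step_arm([
  [0,0,0,-5,-55,0,0],
  [0,0,0,-5,-55,0,0],
  [0,0,0,-5,-55,0,0],
  [0,0,0,-5,-55,0,0],
  [0,0,0,-5,-55,0,0],
  [0,0,0,-5,-50,0,0],
  [0,0,0,-5,-30,0,0],
  [0,0,0,0,0,0,0],
])

```text
clock: 2.1
tcp_pos: [0.4919, 0.0625, 0.3022]
tcp_rot: [0.717, -3.058, -0.0]
contact_force: [-0.4, -0.6, -0.5]
grip_width: 0.0006
```

```bash
python3 -c "
from h import *
plan(-61,0,270)
im=get_image('scene'); save(im,'s1.png'); np.save('s1.npy',im,allow_pickle=True)
P=cloud(im)*1000; t=get_obs()['tcp_pos']*1000
m=(np.hypot(P[...,0]-t[0],P[...,1]-t[1])<35)&(P[...,2]>165)&(P[...,2]<t[2]+20)
print(m.sum(),np.sort(P[m][:,2])[:40].round(), np.argwhere(m).mean(0))
"
```

```text
t 2.1 tcp [491.9  62.5 302.2] F [-0.4 -0.6 -0.5] w 0.0006410480004232679
turn [ 0.0003 -0.0008 -0.0034] shift now [ -3.  -60.5  32.1] after turn [ -2.8 -60.5  32.2]
163 [217. 218. 218. 218. 218. 218. 219. 223. 223. 223. 223. 223. 224. 224.
 225. 225. 225. 225. 225. 226. 226. 226. 226. 226. 227. 227. 227. 227.
 227. 227. 228. 228. 228. 228. 228. 229. 229. 229. 231. 231.] [158.73619632 328.35582822]
```

View pics/s1.png

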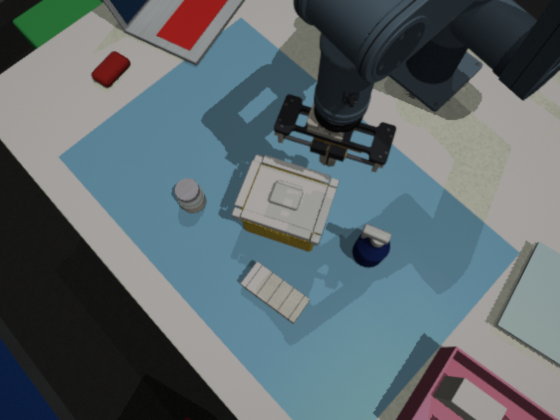

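The shut fingers are at about (328,158), just outside the bin's near side. The lowest tip point is ~217 mm, so tips_ahead is about 84 mm and I expect contact at TCP z of about 232. The spray, jar and carton are unmoved.

Call:
step_arm([
  [0,0,0,-3,-30,0,0],
  [0,0,0,0,-31,0,0],
  [0,0,0,0,0,20,0],
  [0,0,0,0,0,20,0],
  [0,0,0,0,0,14,0],
  [0,0,0,0,0,6,0],
  [0,0,0,0,0,1,0],
  [0,0,0,0,0,1,0],
])

```text
clock: 3.15
tcp_pos: [0.5214, 0.0112, 0.2414]
tcp_rot: [-0.723, 3.056, -0.001]
contact_force: [-0.4, -0.4, 1.1]
grip_width: 0.0005
```

Call:
step_arm([
  [0,0,0,0,0,1,0],
  [0,0,0,0,0,1,0],
  [0,0,0,0,0,1,0],
  [0,0,0,0,0,1,0],
  [0,0,0,0,0,1,0],
  [0,0,0,0,0,1,0],
  [0,0,0,0,0,0,0],
  [0,0,0,0,0,0,0],
])

```text
clock: 4.15
tcp_pos: [0.5211, 0.0111, 0.2348]
tcp_rot: [-0.723, 3.057, -0.0]
contact_force: [0.5, 0.8, -0.8]
grip_width: 0.0006
```

Call:
step_arm([
  [0,0,0,0,0,0.5,0],
  [0,0,0,0,0,0.5,0],
  [0,0,0,0,0,0.5,0],
  [0,0,0,0,0,0.5,0],
  [0,0,0,0,0,0.5,0],
  [0,0,0,0,0,0.5,0],
  [0,0,0,0,0,0,0],
  [0,0,0,0,0,0,0],
])

```text
clock: 5.15
tcp_pos: [0.5211, 0.0111, 0.2324]
tcp_rot: [-0.723, 3.057, -0.0]
contact_force: [-1.3, 0.6, 5.5]
grip_width: 0.0003
```

Call:
step_arm([
  [0,0,0,0,0,0.7,0],
  [0,0,0,0,0,0.7,0],
  [0,0,0,0,0,0.7,0],
  [0,0,0,0,0,0.7,0],
  [0,0,0,0,0,0.7,0],
  [0,0,0,0,0,0.7,0],
  [0,0,0,0,0,0.6,0],
  [0,0,0,0,0,0,0],
])

```text
clock: 6.15
tcp_pos: [0.5211, 0.0111, 0.2267]
tcp_rot: [0.723, -3.057, -0.0]
contact_force: [0.6, 0.2, 0.8]
grip_width: 0.0006
```

It has travelled 5.7 mm and the force has gone, so it snapped. I'll press 2 mm more to be sure, then lift and move to the far section (local +61) by way of a clear height.

Call:
step_arm([
  [0,0,0,0,0,0.7,0],
  [0,0,0,0,0,0.7,0],
  [0,0,0,0,0,0.6,0],
  [0,0,0,0,0,0,0],
  [0,0,0,0,0,-15,0],
  [0,0,0,0,0,-20,0],
  [0,0,0,0,0,0,0],
  [0,0,0,0,0,0,0],
])

```text
clock: 7.15
tcp_pos: [0.5209, 0.0111, 0.26]
tcp_rot: [-0.723, 3.057, -0.0]
contact_force: [-0.3, -0.1, -0.4]
grip_width: 0.0007
```

```bash
python3 -c "
from h import *
plan(61,0,235);plan(0,-81,235)"
```

```text
t 7.15 tcp [520.9  11.1 260. ] F [-0.3 -0.1 -0.4] w 0.0007306648465375561
turn [-0.0001  0.0002 -0.0001] shift now [-121.8   -1.5   25. ] after turn [-121.8   -1.5   25. ]
t 7.15 tcp [520.9  11.1 260. ] F [-0.3 -0.1 -0.4] w 0.0007306648465375561
turn [-0.0001  0.0002 -0.0001] shift now [-60.8 -82.5  25. ] after turn [-60.8 -82.5  25. ]
```

Call:
step_arm([
  [0,0,0,-41,0,0,0],
  [0,0,0,-41,0,0,0],
  [0,0,0,-40,-1,0,0],
  [0,0,0,0,0,15,0],
  [0,0,0,0,0,9,0],
  [0,0,0,0,0,1,0],
  [0,0,0,0,0,0.7,0],
  [0,0,0,0,0,0.7,0],
])

```text
clock: 8.15
tcp_pos: [0.6305, 0.0645, 0.2343]
tcp_rot: [-0.722, 3.057, -0.001]
contact_force: [-0.1, 0.1, 0.2]
grip_width: 0.0002
```

Call:
step_arm([
  [0,0,0,0,0,0.7,0],
  [0,0,0,0,0,0.7,0],
  [0,0,0,0,0,0.7,0],
  [0,0,0,0,0,0.7,0],
  [0,0,0,0,0,0.7,0],
  [0,0,0,0,0,0.7,0],
  [0,0,0,0,0,0,0],
  [0,0,0,0,0,0,0],
])

```text
clock: 9.15
tcp_pos: [0.6307, 0.0648, 0.2295]
tcp_rot: [-0.723, 3.057, -0.0]
contact_force: [-1.4, -0.6, 2.1]
grip_width: 0.0007
```

Call:
step_arm([
  [0,0,0,0,0,0.7,0],
  [0,0,0,0,0,0.7,0],
  [0,0,0,0,0,0.7,0],
  [0,0,0,0,0,0.7,0],
  [0,0,0,0,0,0.7,0],
  [0,0,0,0,0,0.7,0],
  [0,0,0,0,0,0.6,0],
  [0,0,0,0,0,0,0],
])

```text
clock: 10.15
tcp_pos: [0.6306, 0.0648, 0.2245]
tcp_rot: [0.723, -3.057, -0.0]
contact_force: [0.5, 0.8, 0.4]
grip_width: 0.0006
```

Call:
step_arm([
  [0,0,0,0,0,-20,0],
  [0,0,0,0,0,-16,0],
  [0,0,0,30,-40,0,0],
  [0,0,0,31,-41,0,0],
  [0,0,0,0,0,15,0],
  [0,0,0,0,0,9,0],
  [0,0,0,0,0,1,0],
  [0,0,0,0,0,0.7,0],
])

```text
clock: 11.15
tcp_pos: [0.6125, -0.0338, 0.2349]
tcp_rot: [-0.725, 3.057, 0.0]
contact_force: [-0.5, 0.1, 0.4]
grip_width: 0.0004
```

Call:
step_arm([
  [0,0,0,0,0,0.7,0],
  [0,0,0,0,0,0.7,0],
  [0,0,0,0,0,0.7,0],
  [0,0,0,0,0,0.7,0],
  [0,0,0,0,0,0.7,0],
  [0,0,0,0,0,0.7,0],
  [0,0,0,0,0,0.7,0],
  [0,0,0,0,0,0,0],
])

```text
clock: 12.15
tcp_pos: [0.6124, -0.035, 0.2308]
tcp_rot: [-0.722, 3.057, -0.001]
contact_force: [-1.7, 1.0, 5.1]
grip_width: 0.0005
```

```bash
python3 -c "
from h import *
plan(0,-81,224.5)"
```

```text
t 12.15 tcp [612.4 -35.  230.8] F [-1.7  1.   5.1] w 0.0005327002994272737
turn [-0.0005  0.0007 -0.0001] shift now [ 0.3 -0.3  6.3] after turn [ 0.3 -0.3  6.3]
```

Call:
step_arm([
  [0,0,0,0,0,0.8,0],
  [0,0,0,0,0,0.8,0],
  [0,0,0,0,0,0.8,0],
  [0,0,0,0,0,0.8,0],
  [0,0,0,0,0,0.8,0],
  [0,0,0,0,0,0.8,0],
  [0,0,0,0,0,0.8,0],
  [0,0,0,0,0,0,0],
])

```text
clock: 13.15
tcp_pos: [0.6123, -0.0349, 0.2244]
tcp_rot: [-0.723, 3.057, -0.0]
contact_force: [-0.2, 1.3, 0.4]
grip_width: 0.0003
```

Call:
step_arm([
  [0,0,0,0,0,-20,0],
  [0,0,0,0,0,-60,0],
  [0,0,0,60,0,0,0],
  [0,0,0,60,0,0,0],
  [0,0,0,60,0,0,0],
  [0,0,0,60,0,0,0],
  [0,0,0,0,0,0,0],
  [0,0,0,0,0,0,0],
])

```text
clock: 14.15
tcp_pos: [0.3982, -0.1426, 0.3049]
tcp_rot: [-0.721, 3.056, -0.001]
contact_force: [0.3, 0.0, 0.4]
grip_width: 0.0002
```

Run:
```python
from h import *
print(get_obs()["contact_force"],get_obs()["tcp_pos"])
for n in("top","scene"):
    im=get_image(n); save(im,n+"2.png"); P=cloud(im)
    b=binpose(P); print(n,b[0],b[1])
    if b[2] is None: continue
    T=P.reshape(-1,3)*1000; D=T[:,:2]-1000*C; L=np.stack([D@bx,D@by],1)
    for k,(X,Y,hx,hy) in dict(near=(-63,0,5,45),far=(63,0,5,45),left=(0,83,35,5),right=(0,-83,35,5),chute=(0,0,18,25),c1=(-63,-83,6,6),c2=(-63,83,6,6),c3=(63,-83,6,6),c4=(63,83,6,6)).items():
        s=(abs(L[:,0]-X)<hx)&(abs(L[:,1]-Y)<hy)&(T[:,2]>100); print(k,s.sum(),np.median(T[s,2]).round(1))
    m=((P[...,2]>.02)&(P[...,2]<.2)&~b[2]).astype(np.uint8)
    N,l,_,_=cv2.connectedComponentsWithStats(m)
    for i in range(1,N):
        g=(l==i).ravel()
        if g.sum()>100 and np.hypot(*L[g].mean(0))<330: print("obj",g.sum(),L[g].min(0).round(),L[g].max(0).round(),np.percentile(T[g,2],98).round())
```

```text
[0.33994156 0.00144395 0.42600489] [ 0.39819008 -0.14262972  0.30486713]
top 1.1215667724609375 ((575.1959838867188, 37.19720458984375), (144.72767639160156, 184.39389038085938), 26.58234977722168)
near 158 140.2
far 147 140.1
left 118 140.0
right 115 140.2
chute 302 150.0
c1 27 140.2
c2 25 139.7
c3 22 139.2
c4 23 140.8
obj 1192 [126. -37.] [221. 111.] 45.0
obj 518 [   3. -242.] [  60. -187.] 89.0
obj 705 [-17. 166.] [ 53. 239.] 159.0
scene 1.715545654296875 ((576.448974609375, 36.37102508544922), (145.66372680664062, 183.94818115234375), 26.47140884399414)
near 189 139.3
far 222 139.2
left 163 139.3
right 146 139.3
chute 409 149.5
c1 30 139.5
c2 31 139.1
c3 34 139.3
c4 37 139.6
obj 757 [   7. -246.] [  65. -189.] 87.0
obj 578 [ 51. -91.] [73. 89.] 124.0
obj 1158 [  2. 164.] [ 54. 235.] 157.0
obj 1905 [125. -41.] [222. 109.] 43.0
```

View pics/scene2.png

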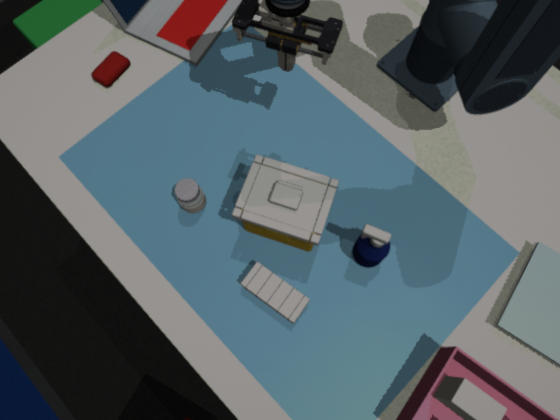

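The picture shows the lid flat round (287,198), the arm clear at (287,60), and the spray, jar and carton where they were. All four sections measure level with the corners, so I hand in.

```bash
python3 -c "
from bench import *
print(close_job())"
```

```text
the job is handed in; nothing more can be done
None
```

All four rim sections are shut and the job is handed in at about 14 s of the 51 s allowed; no verdict was reported. The left section was already shut at the start. I pressed the near, far and right sections with the closed fingertips. On each press the force rose and then fell to about 0 as it snapped; the highest reading was about 5.5 N.

- **Lid:** both cameras put all four sections within about 1 mm of the corner blocks (140.0–140.2 mm from the top camera, 139.2–139.3 mm from the scene camera).
- **Bin:** its measured centre moved less than 0.5 mm and its yaw about 0.1°.
- **Bystanders:** the spray bottle, jar and carton are where they were, to within about 3 mm, which is measurement noise.
- **Arm:** it was clear of everything when I handed in.

No check failed. The two cameras differ by about 1 mm in height and position, within the stated calibration.

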